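# Weigh the sample pail on the bench spring balance

## Robot

A 6-joint arm with a two-finger parallel gripper is mounted at the origin on the work surface. World frame = base frame: x ahead of the robot, y to its left, z up, the work surface at z = 0. Lengths are in m, angles in rad, forces in N, time in s.
With the tool pointing down it reaches from about 0.35 to 0.975 m from the base axis. Payload 4.9 kg.
Tool frame: the origin (TCP) lies at the very end of the fingers, on their centre line; the grasp point (between the pads) lies 19 mm behind it (manip.grip_depth is the distance from the TCP to the grasp point, in m); z points along the fingers, x is the direction in which the jaws open and shut, and the axes are right-handed (so a half turn about z gives the same grasp; the last joint's range is limited). The gripper opens to 85 mm and grips with 20 to 120 N. Pads are 22 mm wide; open, the fingers measure 114 mm over their backs; the gripper's body (76 mm by 85 mm) begins 54 mm behind the grasp point. The pads swing forward as they close: fully open they stand 13 mm farther back than shut.
Start: joints at [-1.312, 0.053, 1.613, -0, 1.476, -0.119], TCP at [0.231, -0.581, 0.231] pointing down, gripper open.
Joint ranges: [-3.01, 3.01], [-1.01, 2.22], [0.06, 2.58], [-1.02, 4.17], [0.09, 2.62], [-3.14, 3.14]. Speed limits (rad/s): [2.57, 2.57, 3.14, 3.14, 3.14, 3.14].

## Interface

Orientations are given as a unit quaternion [w, x, y, z].
In Python, from plant import manip gives the robot as it stands. The module is installed in compiled form; this text tells all that it offers.
- The arm moves only by the shell command python3 -m crank 'ROWS' [OPENING]. ROWS is JSON, a list of rows, each a list of 4 numbers: the shift along the tool's x, y, z in cm, then the turn about the tool's z in units of 6 degrees (1.0 is 6 degrees). A call has 1 to 10 rows; each row shifts and turns the commanded pose from where the row before left it, along the tool's axes as they then stand; what a row does not reach is not made up. A row lasts 1/12 s, in which the tool goes at most 41.7 mm and 7.16 degrees, less where a joint would pass 70% of its speed; a pose out of reach is approached as far as the arm can. A call with a gripper value outside its range is refused whole. OPENING is the opening, from 0 (shut) to 1 (fully open), set as the call begins (- or left out, the last holds). The fingers move at their own pace and stop on an object; the grip force is fixed at half the most. Time passes only in rows, so rows that do not move let the fingers close. It gives the time, the measured TCP pose, the force and the opening at its end, in the units of the state.
- manip.state(): the state, without advancing time (a new reading comes with each control period).
- manip.grab_frame(name): name is "scene" or "top"; returns a dict with "img" (420x560x3 uint8, red, green, blue), "intrinsics" (3x3 intrinsics, pixels), "position" and "orientation" of the camera in the world. Camera axes: x right, y up, looking along -z (the intrinsics and any distortion apply to the point x, -y, -z); pixel columns grow to the right and rows downward; lengths in m; the calibration is good to about 2 mm. A picture is of the moment at which its call begins. There is no depth.
- manip.job_done(): hands the job in, once; it reports no verdict.
The state is a dict: "time": time; "joint_pos": joint angles; "joint_vel": joint speeds; "joint_efforts": joint torques, N m; "tool_pos": TCP position; "tool_rot": TCP orientation; "contact_force": force on the tool from outside, world axes, zero at the start; "ft_torque": the same for the moment, N m; "gripper_width": opening from 0.0 (shut) to 1.0 (fully open).
Only numpy, scipy, OpenCV 4.12 (cv2) and the standard library are available. Lean on these libraries where they do the work, as an engineer would, in place of code of your own. Each camera call takes 0.05 s, during which the arm holds its last target.

## Task

Weigh the steel sample pail: while it still stands on the bench, swing its flat-lying bail upright, then carry the pail by the bail, fairly level, and hook the middle of the bail over the hook of the spring balance. Let the balance take the weight gradually, so that the hook never jerks, drops or springs back and is never pulled to the bottom of its travel, and let go only when the balance carries the whole weight. Leave the pail hanging still from the hook, clear of the bench, with nothing touching it, and leave the bottles alone.

Things in the scene. Friction and masses are not known exactly. Their poses are not given: they have to be found in the camera images.
- pail: closed round steel pail, white lid, 88 mm wide at the foot, 110 at the rim, 70 high. Mass unknown, 0.2 to 0.75 kg plus 0.04 kg of bail; centre of mass on the axis, about 36 mm up. Origin: centre of its underside, z up. The bail turns about a line along the pail's y through (0, 0, 63 mm), on ears at +y and -y, 120 mm apart, and starts lying flat towards the pail's +x.
- bail (a joint): angle of the bail on the pail: 0 lying level towards the pail's +x, 1.57 upright over the pail, 3.14 level on the far side. It swings freely and falls back if let go.
- bail_mid (a point): middle of the bail's top bar, on its centre line. The bar is a straight blue sleeve, 10 mm thick, 96 long, turning freely on its wire, along the pail's y (and this frame's y), 90 mm from the pivot line; wires run from its ends to the ears. Lying flat, 30 mm of open space lies between bar and rim; upright, the bar is 153 mm above the pail's underside. Held 30 mm from its middle, it leaves the middle free for the hook.
- balance: fixed bench spring balance: grey foot 170 x 140 x 12 mm, upright aluminium column 34 x 44 mm, 372 mm high, with a white plate of tick marks (no lettering) on its -y side. Origin: underside of the foot at the column (column centre at x = +12 mm, foot from x = -120 to +50 mm), z up. The hook arm sticks out along its -x.
- hook (a joint): how far the sprung hook is pulled down, m: 0 unloaded (up), 0.125 bottom stop; over 0.12 is overload. The spring gives 72 N per m (empty hook counterbalanced, 0.1 N preload), lightly damped: the pail pulls it down 30 to 107 mm, by its mass. Moving faster than 0.08 m/s counts as a jerk.
- hook_seat (a point): where the bar's centre line rests in the hook: 170 mm from the balance's origin along its -x, 300 mm high when unloaded; sinks with the hook; axes are the balance's. The hook is an 8 mm steel rod in the x-z plane with a flat bottom 20 mm long, 9 mm below this point (rod centre), sloping up on both sides. The bar must come down on it from above and lie across it, along this frame's y.
- hook_tip (a point): red round end of the hook, 30 mm out from the seat along the balance's -x; its top is 18 mm above the seat point. On the seat's other side the rod slopes up to the straight arm, whose top runs 25 mm above the seat point, from 32 mm to 140 mm from the seat, where the 40 mm wide carriage begins. This point: centre of the end, sinks with the hook.
- reagent_a: stoppered amber glass bottle, 62 mm diameter, 115 mm high, origin at the centre of its underside; bystander
- reagent_b: stoppered clear glass bottle, 62 mm diameter, 115 mm high, origin at the centre of its underside; bystander
- wash_bottle: white plastic wash bottle with a blue spout, 58 mm diameter, 137 mm high, origin at the centre of its underside; bystander
Not all that is in view belongs to the job. Of the things that look like the pail, take the one that is nearest to the robot's base at the start.

How it is judged:
On the way, in this order (a step that is already met when the one before it is completed fails the run):
1. the bail is upright (within 0.2 rad) while the pail still stands on the bench (value of joint bail between 1.37 and 1.77 rad and height (world z) of pail below 0.004 m and angle between pail's own z axis and vertical below 0.08 rad), for 0.2 s.
2. the bail's bar is over the hook, its middle within 20 mm along the hook and 25 mm across it, and bears on it (x of bail_mid in the frame of hook_seat between -0.02 and 0.02 m and y of bail_mid in the frame of hook_seat between -0.025 and 0.025 m and value of joint hook above 0.005 m and height (world z) of pail above 0.02 m and contact force between pail and balance above 0.2 N), for 0.1 s.
At the end, for the whole second after the job is handed in: The pail hangs by its bail in the hook (bar's middle within 20 mm of the seat along the hook and 25 mm across it), more than 20 mm off the bench, within 0.25 rad of level, hanging still (under 0.08 m/s), the balance at rest and pulled down by the pail's weight (x of bail_mid in the frame of hook_seat between -0.02 and 0.02 m and y of bail_mid in the frame of hook_seat between -0.025 and 0.025 m and z of bail_mid in the frame of hook_seat between -0.01 and 0.015 m and height (world z) of pail above 0.02 m and angle between pail's own z axis and vertical below 0.25 rad and value of joint hook above 0.02 m and velocity of joint hook between -0.02 and 0.02 m/s and linear speed of pail below 0.08 m/s); the robot touches nothing.
It fails at once if the hook jerks: it moves faster than 0.08 m/s, down or up (velocity of joint hook above 0.08 m/s or velocity of joint hook below -0.08 m/s).
It fails at once if the balance is overloaded: hook pulled more than 0.12 m down (value of joint hook above 0.12 m).
It fails at once if the pail or bail is knocked against the balance with more than 15 N (contact force between pail and balance above 15 N).
It fails at once if the pail tips by more than 0.6 rad (angle between pail's own z axis and vertical above 0.6 rad).
It fails at once if a bottle is moved by more than 20 mm or tipped (distance of any of reagent_a, reagent_b, wash_bottle from where it was at the start of the episode above 0.02 m or angle between any of reagent_a, reagent_b, wash_bottle's own z axis and vertical above 0.3 rad).
It also fails if it takes over 72 s, if anything falls off the work surface, if the arm or the gripper's body presses on something with over 40 N, if the wrist force passes 120 N, or if a joint passes its speed limit or range.

## Working session

There is one attempt and no reset: what is moved stays moved. The work goes in short steps, Python scripts to look and compute and a shell command to move; the robot and the scene stay as the last step left them, time stands still between calls to the robot, and variables do not carry over. Pictures are saved under pics/ and viewed, and the job is handed in when it is done.

```bash
mkdir -p pics; cat > h.py <<'E'
import numpy as np, cv2
from plant import manip
from scipy.spatial.transform import Rotation as R
def quat(q): return R.from_quat([q[1],q[2],q[3],q[0]])
def shot(name,fn,crop=None,scale=1):
    f=manip.grab_frame(name); im=f["img"][:,:,::-1].copy()
    np.savez('pics/'+fn+'.npz',img=im,K=f["intrinsics"],p=f["position"],q=f["orientation"])
    if crop: x0,y0,x1,y1=crop; im=im[y0:y1,x0:x1]
    if scale!=1: im=cv2.resize(im,None,fx=scale,fy=scale,interpolation=cv2.INTER_CUBIC)
    cv2.imwrite('pics/'+fn+'.png',im); return f
def crop(src,fn,c,scale):
    im=np.load('pics/'+src+'.npz')['img']; x0,y0,x1,y1=c
    cv2.imwrite('pics/'+fn+'.png',cv2.resize(im[y0:y1,x0:x1],None,fx=scale,fy=scale,interpolation=cv2.INTER_CUBIC))
def ray(src,u,v):
    d=np.load('pics/'+src+'.npz'); K=d['K']
    c=np.array([(u-K[0,2])/K[0,0],-(v-K[1,2])/K[1,1],-1.])
    return d['p'],quat(d['q']).apply(c)
def atz(src,u,v,z):
    p,r=ray(src,u,v); return p+r*(z-p[2])/r[2]
def proj(src,P):
    d=np.load('pics/'+src+'.npz'); K=d['K']
    c=quat(d['q']).inv().apply(np.array(P)-d['p']); return K[0,2]+K[0,0]*c[0]/-c[2], K[1,2]+K[1,1]*c[1]/c[2]
def tri(a,b):
    (p,r),(q,s)=a,b; r=r/np.linalg.norm(r); s=s/np.linalg.norm(s)
    t=np.linalg.lstsq(np.c_[r,-s],q-p,rcond=None)[0]; A=p+r*t[0];B=q+s*t[1]; return (A+B)/2,np.linalg.norm(A-B)
E
python3 - <<'E'
from h import *
for n in("scene","top"):
    f=shot(n,n+'0'); print(n,f["intrinsics"].tolist(),f["position"],f["orientation"],[k for k in f])
s=manip.state(); print(s["time"],s["tool_pos"],s["tool_rot"],s["gripper_width"],manip.grip_depth)
E
```

```text
scene [[531.9771291467404, 0.0, 281.19147285067714], [0.0, 531.9771291467404, 207.55638408060437], [0.0, 0.0, 1.0]] [ 1.28827186 -1.03508063  1.0252644 ] [0.8431493  0.4534995  0.1315272  0.25717322] ['img', 'intrinsics', 'position', 'orientation']
top [[425.8275168342616, 0.0, 278.9753759736512], [0.0, 425.8275168342616, 208.79152602411506], [0.0, 0.0, 1.0]] [ 0.38429724 -0.01797071  1.64504251] [ 0.71125554  0.05463173 -0.05116521 -0.69893709] ['img', 'intrinsics', 'position', 'orientation']
0.1 [ 0.23038144 -0.58038694  0.23016639] [-6.05591373e-04  8.27306020e-01 -5.61750721e-01 -7.14468708e-04] 0.999480150316889 0.0187
```

View pics/scene0.png

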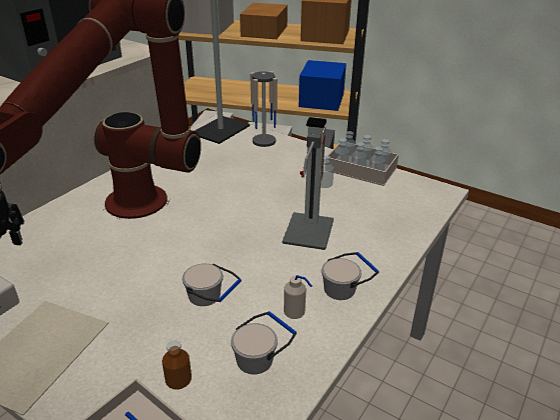

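View pics/top0.png

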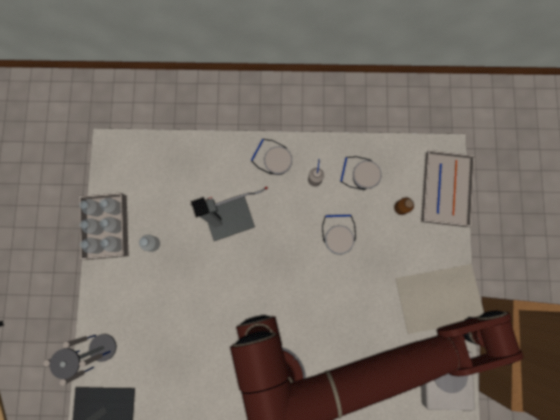

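The top view puts the three pails at (340,237), (367,174) and (278,160). The first is nearest the base. The balance is at about (225,215), with its hook tip near (266,189).

```bash
python3 - <<'E'
from h import *
crop('top0','t_p',(300,195,400,265),8)
crop('top0','t_b',(180,175,280,250),8)
crop('scene0','s_p',(170,245,260,320),8)
crop('scene0','s_b',(270,110,350,250),4)
E
```

```text
(no output)
```

View pics/t_p.png

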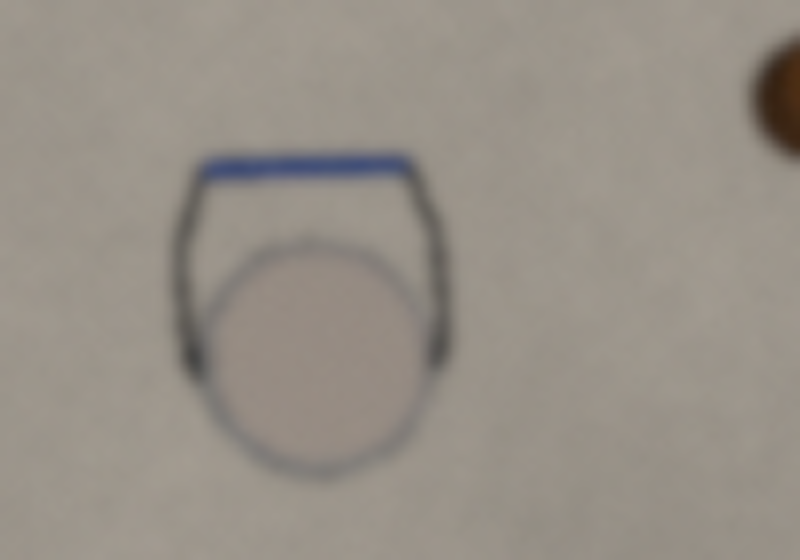

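View pics/t_b.png

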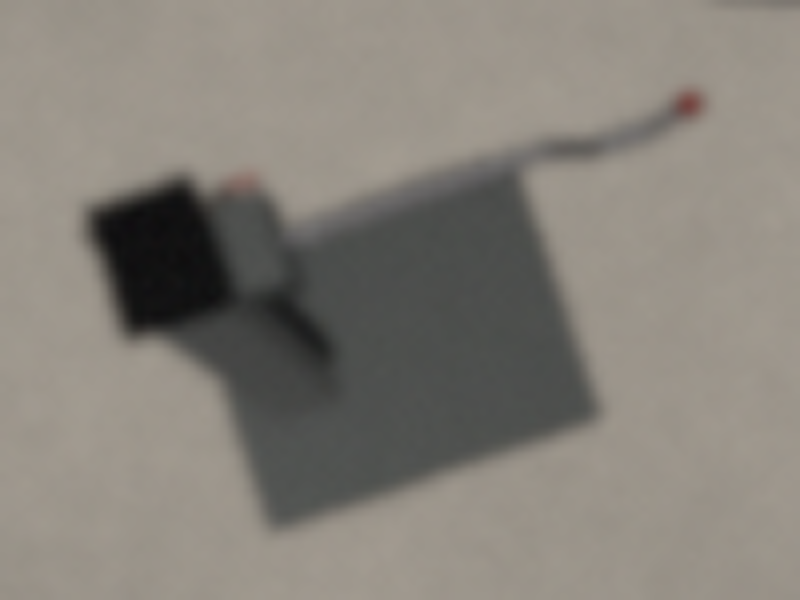

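View pics/s_p.png

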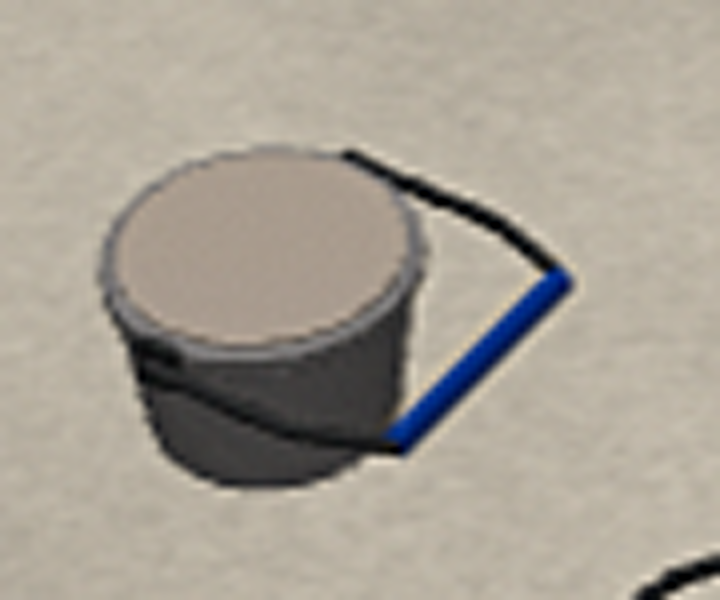

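View pics/s_b.png

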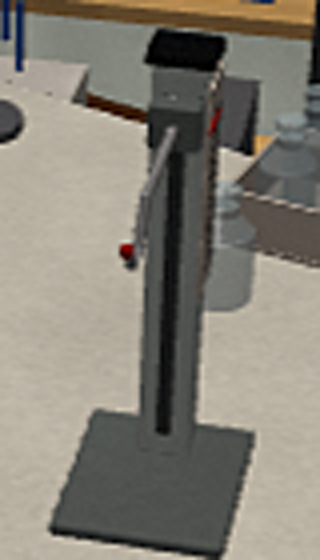

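```bash
python3 - <<'E'
from h import *
def c(x,y,x0,y0,s): return (x+.5)/s-.5+x0,(y+.5)/s-.5+y0
T=lambda x,y:c(x,y,300,195,8); B=lambda x,y:c(x,y,180,175,8); S=lambda x,y:c(x,y,170,245,8); SB=lambda x,y:c(x,y,270,110,4)
a,b=[atz('top0',*T(*p),.063) for p in((203,170),(411,163))]
print('bar top',a,b,np.linalg.norm(a-b),(a+b)/2)
a2,b2=[atz('scene0',*S(*p),.063) for p in((563,279),(399,443))]
print('bar scene',a2,b2,np.linalg.norm(a2-b2),(a2+b2)/2)
print(tri(ray('top0',*T(203,170)),ray('scene0',*S(563,279))),tri(ray('top0',*T(411,163)),ray('scene0',*S(399,443))))
# ears
print('rim c top',atz('top0',*T(320,359),.07),'scene',atz('scene0',*S(263,254),.07))
e=[atz('top0',*T(*p),.063) for p in((193,366),(440,358))]; print('ears',e,np.linalg.norm(e[0]-e[1]))
f=[atz('top0',*B(*p),.012) for p in((522,168),(600,412),(272,528))]
print('foot',f,[np.linalg.norm(f[0]-f[1]),np.linalg.norm(f[1]-f[2])])
x=f[2]-f[1]; print('yaw +x',np.degrees(np.arctan2(x[1],x[0])))
g=[atz('scene0',*SB(*p),.012) for p in((98,410),(254,433),(52,528),(222,556))]; print('foot s',g)
print('tip',tri(ray('top0',*B(688,104)),ray('scene0',*SB(127,252))))
E
```

```text
bar top [ 0.5992983  -0.18071019  0.063     ] [ 0.60428666 -0.2780713   0.063     ] 0.09748881926156759 [ 0.60179248 -0.22939074  0.063     ]
bar scene [ 0.60031061 -0.18080837  0.063     ] [ 0.60478984 -0.27396828  0.063     ] 0.09326753427212009 [ 0.60255022 -0.22738833  0.063     ]
(array([ 0.59964437, -0.18054125,  0.06242844]), np.float64(0.0007035139757480516)) (array([ 0.60514675, -0.27668712,  0.06514273]), np.float64(0.0031021355892280555))
rim c top [ 0.51111952 -0.23419798  0.07      ] scene [ 0.51388185 -0.23407602  0.07      ]
ears [array([ 0.50740194, -0.17622009,  0.063     ]), array([ 0.51312012, -0.29084519,  0.063     ])] 0.11476763554619879
foot [array([0.68047845, 0.12632333, 0.012     ]), array([0.56167485, 0.08517467, 0.012     ]), array([0.50303278, 0.24104604, 0.012     ])] [np.float64(0.12572791440322195), np.float64(0.16653760927794428)]
yaw +x 110.61735025011644
foot s [array([0.50775936, 0.24129916, 0.012     ]), array([0.63374204, 0.28639944, 0.012     ]), array([0.56643419, 0.08160758, 0.012     ]), array([0.69419532, 0.12609985, 0.012     ])]
tip (array([0.65323737, 0.03443614, 0.31178062]), np.float64(0.00016979707817608782))
```

Measurements agree with the stated sizes:
- **Bar:** centre at (0.602, -0.2285, 0.063), 97 mm long.
- **Pail:** centre at (0.512, -0.234), yaw about 3°.
- **Hook:** tip at (0.653, 0.034, 0.312), with the balance's +x at about 110°.

I'll turn the tool first and set the opening to about 24 mm so the inner finger fits the 30 mm gap.

```bash
cat > go.py <<'E'
# work out rows needed: target x y z yaw(deg of tool x)
from h import *
import sys
def info():
    s=manip.state(); r=quat(s["tool_rot"]); X=r.apply([1,0,0]); yaw=np.degrees(np.arctan2(X[1],X[0]))
    return s,r,yaw
if __name__=='__main__':
    s,r,yaw=info()
    print('t%.2f'%s["time"],'pos',np.round(s["tool_pos"],4),'yaw %.2f'%yaw,'z',np.round(r.apply([0,0,1]),3),'F',np.round(s["contact_force"],2),'M',np.round(s["ft_torque"],2),'g %.3f'%s["gripper_width"])
    if len(sys.argv)>3:
        d=np.array([float(v) for v in sys.argv[1:4]])-s["tool_pos"]
        print('tool-frame cm',np.round(100*r.inv().apply(d),2))
    if len(sys.argv)>4: print('turn units',round(-(float(sys.argv[4])-yaw)/6,2))
E
python3 -m crank '[[0,0,0,-1.19],[0,0,0,-1.19],[0,0,0,-1.19],[0,0,0,-1.19],[0,0,0,-1.19],[0,0,0,-1.19],[0,0,0,-1.19],[0,0,0,-1.19],[0,0,0,-1.19],[0,0,0,-1.19]]' 0.28
python3 go.py .6035 -.2565 .15 3
```

```text
time: 0.93
tool_pos: [0.2305, -0.5805, 0.2306]
tool_rot: [-0.001, 1.0, 0.03, -0.0]
contact_force: [0.2, -0.5, -0.6]
gripper_width: 0.282
t0.93 pos [ 0.2305 -0.5805  0.2306] yaw 3.40 z [-0.     0.001 -1.   ] F [ 0.25 -0.5  -0.56] M [ 0.01  0.03 -0.01] g 0.282
tool-frame cm [ 39.16 -30.12   8.08]
turn units 0.07
```

```bash
python3 -m crank '[[2,-1.5,0,0],[3,-2.3,0,0],[3,-2.3,0,0],[3,-2.3,0,0],[3,-2.3,0,0],[3,-2.3,0,0],[3,-2.3,0,0],[3,-2.3,0,0],[3,-2.3,0,0],[3,-2.3,0,0]]'
python3 -m crank '[[3,-2.3,0,0.07],[3,-2.3,0,0],[2,-1.6,1,0],[1,-1,1,0],[0,0,0,0],[0,0,0,0]]'
python3 go.py .6035 -.2565 .15 3
```

```text
time: 1.77
tool_pos: [0.5093, -0.3421, 0.2308]
tool_rot: [-0.0, 1.0, 0.027, -0.0]
contact_force: [0.1, -0.7, -0.0]
gripper_width: 0.279
time: 2.27
tool_pos: [0.5937, -0.267, 0.2092]
tool_rot: [-0.001, 1.0, 0.023, -0.002]
contact_force: [0.1, 0.7, -0.1]
gripper_width: 0.279
t2.27 pos [ 0.5937 -0.267   0.2092] yaw 2.68 z [-0.004  0.001 -1.   ] F [ 0.11  0.73 -0.1 ] M [ 0.01  0.02 -0.03] g 0.279
tool-frame cm [ 1.05 -1.    5.91]
turn units -0.05
```

```bash
python3 - <<'E'
from h import *
shot('scene','s1',(150,140,270,330),3.1)
shot('top','t1',(290,180,410,270),6)
E
```

```text
(no output)
```

View pics/s1.png

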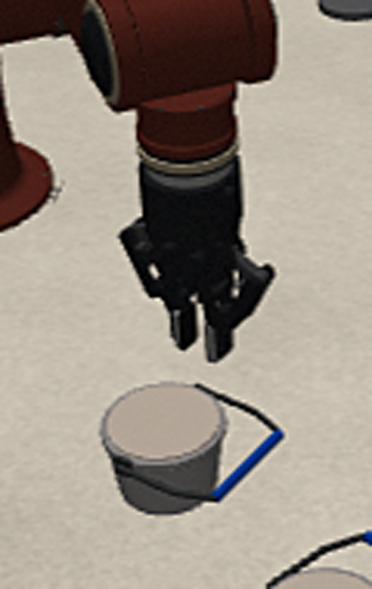

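View pics/t1.png

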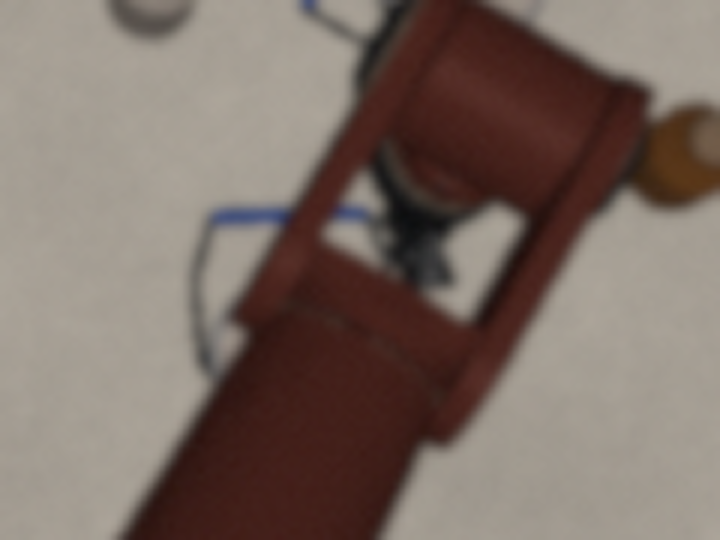

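The gripper hangs clear over the pail, and the bail is undisturbed. Next I move over the bar and lower part way.

```bash
python3 -m crank '[[0.5,-0.5,1,0],[0.5,-0.5,1,0],[0,0,1.5,0],[0,0,1.5,0],[0,0,1,0],[0,0,1,0],[0,0,0,0],[0,0,0,0],[0,0,0,0]]'
python3 go.py .6035 -.2565 .044 3
python3 - <<'E'
from h import *
shot('scene','s2',(170,180,270,310),5)
shot('top','t2',(300,180,390,250),8)
E
```

```text
time: 3.12
tool_pos: [0.6046, -0.2574, 0.1418]
tool_rot: [0.0, 1.0, 0.023, 0.0]
contact_force: [-0.5, 0.2, 0.3]
gripper_width: 0.279
t3.12 pos [ 0.6046 -0.2574  0.1418] yaw 2.62 z [ 0.001 -0.    -1.   ] F [-0.51  0.23  0.32] M [0.04 0.01 0.03] g 0.279
tool-frame cm [-0.12 -0.1   9.78]
turn units -0.06
```

View pics/s2.png

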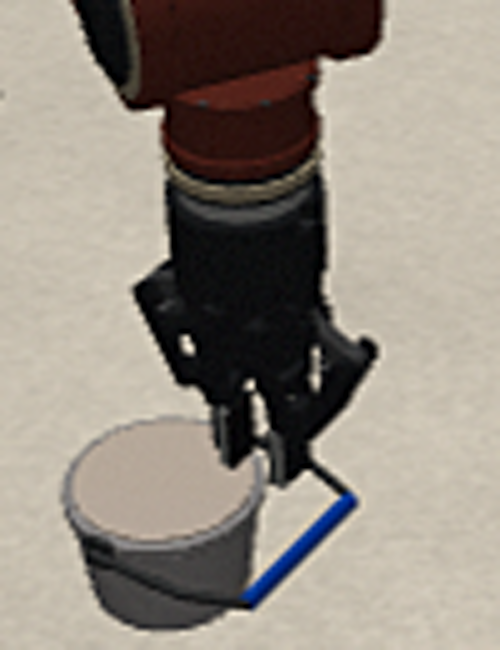

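View pics/t2.png

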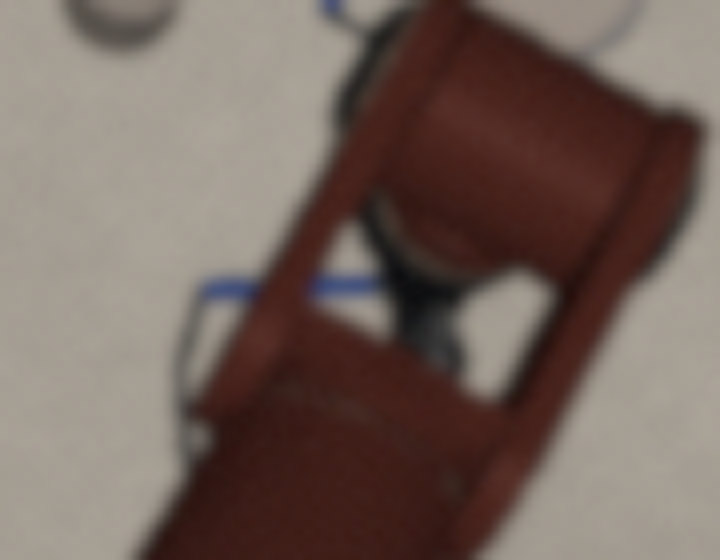

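```bash
python3 - <<'E'
from h import *
print(proj('s2',[.6046,-.2574,.1418]),'seen ~(221.5,275)')
E
python3 -m crank '[[-0.1,-0.1,1.5,-0.06],[0,0,1.5,0],[0,0,1.5,0],[0,0,1.5,0],[0,0,1,0],[0,0,1,0],[0,0,0,0],[0,0,0,0],[0,0,0,0]]'
python3 go.py .6035 -.2565 .044 3
python3 - <<'E'
from h import *
shot('scene','s3',(170,200,270,310),5.5)
E
```

```text
(np.float64(221.8895702391893), np.float64(273.13422682600753)) seen ~(221.5,275)
time: 3.97
tool_pos: [0.6038, -0.2564, 0.0619]
tool_rot: [0.0, 1.0, 0.026, 0.0]
contact_force: [-0.0, 0.2, 0.6]
gripper_width: 0.283
t3.97 pos [ 0.6038 -0.2564  0.0619] yaw 2.99 z [ 0.001 -0.001 -1.   ] F [-0.    0.24  0.59] M [ 0.   -0.   -0.02] g 0.283
tool-frame cm [-0.03  0.    1.79]
turn units -0.0
```

View pics/s3.png

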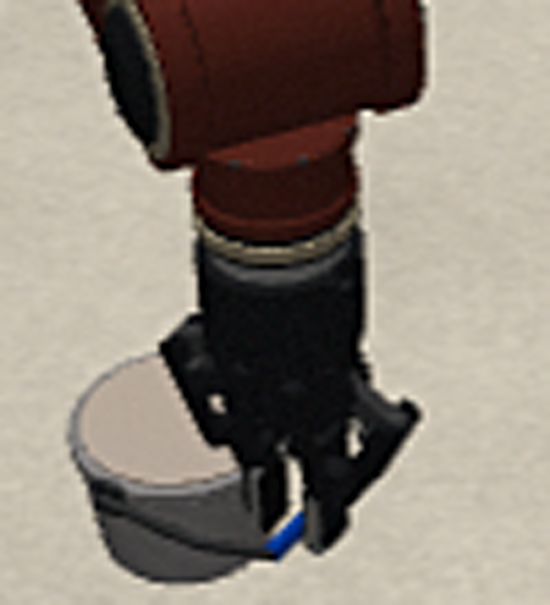

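The bar lies between the two fingers. I lower the last 18 mm and close.

```bash
python3 -m crank '[[0,0,0.6,0],[0,0,0.6,0],[0,0,0.6,0],[0,0,0,0],[0,0,0,0],[0,0,0,0]]'
python3 go.py .6035 -.2565 .044 3
python3 -m crank '[[0,0,0,0],[0,0,0,0],[0,0,0,0],[0,0,0,0],[0,0,0,0],[0,0,0,0],[0,0,0,0]]' 0
python3 go.py .6035 -.2565 .044 3
python3 - <<'E'
from h import *
shot('scene','s4',(170,200,270,310),5.5)
E
```

```text
time: 4.52
tool_pos: [0.6032, -0.2561, 0.0431]
tool_rot: [-0.0, 1.0, 0.026, -0.0]
contact_force: [-0.8, -0.3, -0.3]
gripper_width: 0.283
t4.52 pos [ 0.6032 -0.2561  0.0431] yaw 2.99 z [-0.  0. -1.] F [-0.75 -0.3  -0.3 ] M [-0.01  0.03 -0.07] g 0.283
tool-frame cm [ 0.03  0.04 -0.09]
turn units -0.0
time: 5.1
tool_pos: [0.6033, -0.2562, 0.0435]
tool_rot: [0.0, 1.0, 0.026, 0.0]
contact_force: [-1.3, 0.5, 2.7]
gripper_width: 0.091
t5.10 pos [ 0.6033 -0.2562  0.0435] yaw 2.99 z [ 0. -0. -1.] F [-1.29  0.45  2.65] M [0.05 0.33 0.1 ] g 0.091
tool-frame cm [ 0.02  0.03 -0.05]
turn units -0.0
```

View pics/s4.png

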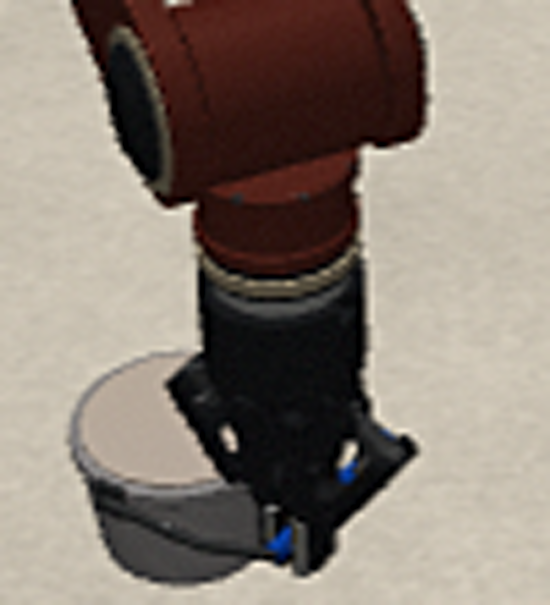

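The gripper stopped on the bar at 0.091. I swing it along a 90 mm arc with the tool kept pointing down, first half now.

```bash
python3 -m crank '[[-0.03,0,-0.78,0],[-0.1,0,-0.78,0],[-0.17,0,-0.77,0],[-0.24,0,-0.75,0],[-0.3,0,-0.73,0]]'
python3 go.py
python3 -m crank '[[-0.36,0,-0.7,0],[-0.42,0,-0.66,0],[-0.48,0,-0.62,0],[-0.53,0,-0.58,0],[0,0,0,0],[0,0,0,0]]'
python3 go.py
python3 - <<'E'
from h import *
shot('scene','s5',(160,160,280,310),4)
E
```

```text
time: 5.57
tool_pos: [0.5944, -0.2564, 0.0821]
tool_rot: [-0.0, 1.0, 0.026, -0.0]
contact_force: [-2.4, -0.4, -2.1]
gripper_width: 0.093
t5.57 pos [ 0.5944 -0.2564  0.0821] yaw 2.99 z [-0.001  0.    -1.   ] F [-2.4  -0.42 -2.09] M [0.03 0.33 0.06] g 0.093
time: 6.07
tool_pos: [0.5771, -0.2578, 0.1077]
tool_rot: [0.0, 1.0, 0.026, 0.001]
contact_force: [-0.5, -0.3, -0.6]
gripper_width: 0.094
t6.07 pos [ 0.5771 -0.2578  0.1077] yaw 2.95 z [ 0.002 -0.001 -1.   ] F [-0.5  -0.27 -0.63] M [-0.    0.09  0.01] g 0.094
```

View pics/s5.png

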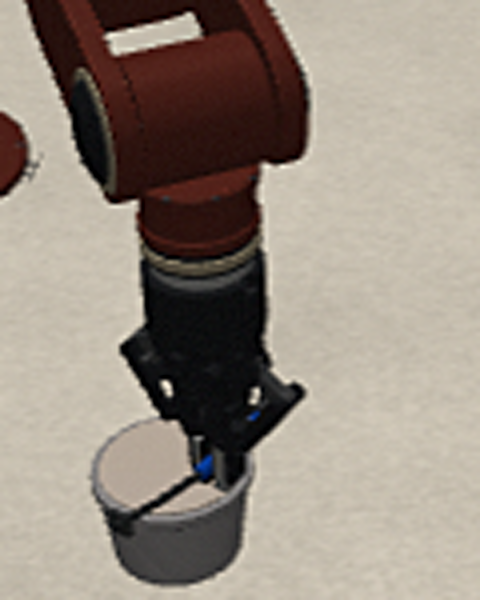

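The bail is about half up, the pail stands level and the forces are low. I continue to upright.

```bash
python3 -m crank '[[-0.58,0,-0.53,0],[-0.62,0,-0.48,0],[-0.66,0,-0.42,0],[-0.7,0,-0.36,0],[-0.73,0,-0.3,0]]'
python3 go.py
python3 -m crank '[[-0.75,0,-0.24,0],[-0.77,0,-0.17,0],[-0.78,0,-0.1,0],[-0.78,0,-0.03,0],[0,0,0,0],[0,0,0,0],[0,0,0,0],[0,0,0,0]]'
python3 go.py
python3 - <<'E'
from h import *
shot('scene','s6',(160,160,280,310),4)
shot('top','t6',(280,180,400,270),6)
E
```

```text
time: 6.53
tool_pos: [0.5436, -0.2595, 0.1287]
tool_rot: [0.0, 1.0, 0.026, 0.0]
contact_force: [-0.0, -0.8, 0.4]
gripper_width: 0.088
t6.53 pos [ 0.5436 -0.2595  0.1287] yaw 2.99 z [ 0.001 -0.001 -1.   ] F [-0.03 -0.83  0.42] M [-0.08 -0.07  0.1 ] g 0.088
time: 7.2
tool_pos: [0.5138, -0.2611, 0.1337]
tool_rot: [0.0, 1.0, 0.026, 0.0]
contact_force: [0.8, -2.2, 2.8]
gripper_width: 0.096
t7.20 pos [ 0.5138 -0.2611  0.1337] yaw 2.99 z [ 0.001 -0.001 -1.   ] F [ 0.84 -2.25  2.81] M [-0.34 -0.04  0.03] g 0.096
```

View pics/s6.png

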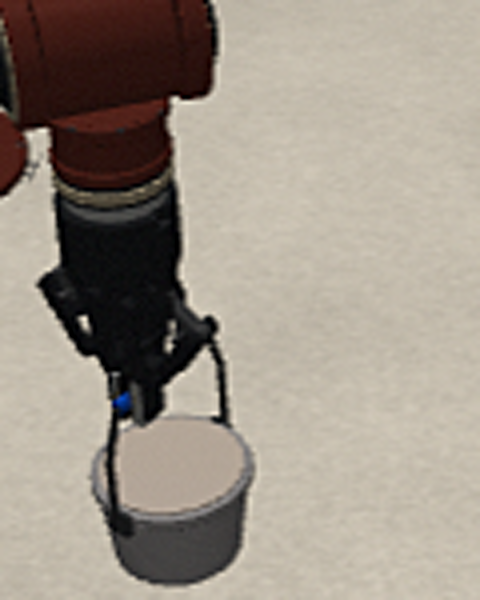

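View pics/t6.png

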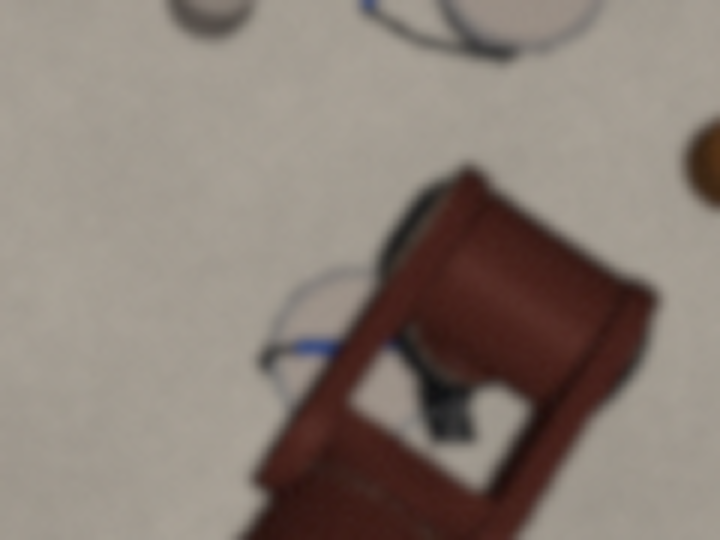

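The bail stands upright, and its bar end falls on the pail's y diameter. I lift gently and check weight and tilt.

```bash
python3 -m crank '[[0,0,0,0],[0,0,0,0],[0,0,-0.1,0],[0,0,-0.15,0],[0,0,-0.2,0],[0,0,-0.3,0],[0,0,-0.4,0],[0,0,-0.5,0],[0,0,-0.6,0],[0,0,-0.6,0]]'
python3 go.py
python3 -m crank '[[0,0,-0.6,0],[0,0,-0.6,0],[0,0,-0.5,0],[0,0,-0.4,0],[0,0,-0.3,0],[0,0,-0.15,0],[0,0,0,0],[0,0,0,0],[0,0,0,0]]'
python3 go.py
python3 - <<'E'
from h import *
shot('scene','s7',(150,130,290,310),4)
E
```

```text
time: 8.13
tool_pos: [0.5132, -0.2607, 0.1622]
tool_rot: [-0.0, 1.0, 0.026, -0.0]
contact_force: [-0.1, -0.7, -7.1]
gripper_width: 0.095
t8.13 pos [ 0.5132 -0.2607  0.1622] yaw 2.99 z [-0.  0. -1.] F [-0.08 -0.67 -7.06] M [-0.15  0.06 -0.  ] g 0.095
time: 8.88
tool_pos: [0.5131, -0.2607, 0.1868]
tool_rot: [-0.0, 1.0, 0.026, -0.0]
contact_force: [0.2, 0.4, -6.9]
gripper_width: 0.094
t8.88 pos [ 0.5131 -0.2607  0.1868] yaw 2.98 z [-0.001  0.001 -1.   ] F [ 0.21  0.43 -6.88] M [-0.18  0.05 -0.05] g 0.094
```

View pics/s7.png

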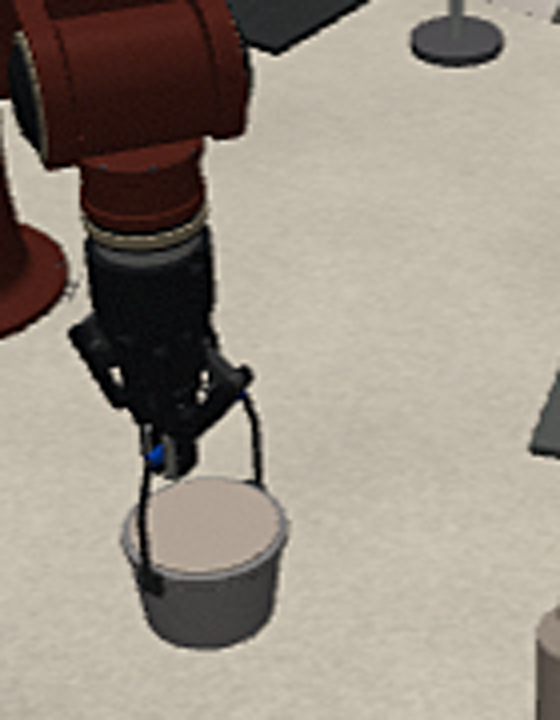

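The pail hangs close to level. Its weight is about 6.9 N, so the hook should sink about 94 mm. I lift to approach height, then turn to put the bar along the balance's y.

```bash
python3 -m crank '[[0,0,-0.5,0],[0,0,-1,0],[0,0,-1.5,0],[0,0,-2,0],[0,0,-2,0],[0,0,-2,0],[0,0,-2,0],[0,0,-1.5,0],[0,0,-1,0],[0,0,-0.4,0]]'
python3 -m crank '[[0,0,0,0.2],[0,0,0,0.4],[0,0,0,0.6],[0,0,0,0.8],[0,0,0,0.8],[0,0,0,0.8],[0,0,0,0.8],[0,0,0,0.8],[0,0,0,0.8],[0,0,0,0.8]]'
python3 -m crank '[[0,0,0,0.8],[0,0,0,0.8],[0,0,0,0.8],[0,0,0,0.8],[0,0,0,0.8],[0,0,0,0.6],[0,0,0,0.4],[0,0,0,0.35],[0,0,0,0],[0,0,0,0]]'
python3 go.py .658 -.060 .325 -70
```

```text
time: 9.77
tool_pos: [0.514, -0.2612, 0.3292]
tool_rot: [0.001, 1.0, 0.026, 0.002]
contact_force: [-0.9, -0.8, -7.3]
gripper_width: 0.092
time: 10.6
tool_pos: [0.5127, -0.2604, 0.3239]
tool_rot: [-0.0, 0.945, -0.326, -0.002]
contact_force: [-0.1, -0.3, -7.8]
gripper_width: 0.091
time: 11.43
tool_pos: [0.5128, -0.2605, 0.3244]
tool_rot: [0.0, 0.82, -0.573, -0.002]
contact_force: [0.4, 0.8, -7.3]
gripper_width: 0.094
t11.43 pos [ 0.5128 -0.2605  0.3244] yaw -69.89 z [-0.003  0.002 -1.   ] F [ 0.35  0.84 -7.34] M [-0.05  0.18 -0.  ] g 0.094
tool-frame cm [-13.84 -20.53  -0.06]
turn units 0.02
```

```bash
python3 -m crank '[[-0.4,-0.6,0,0],[-0.8,-1.2,0,0],[-1.2,-1.8,0,0],[-1.2,-1.8,0,0],[-1.2,-1.8,0,0],[-1.2,-1.8,0,0],[-1.2,-1.8,0,0],[-1.2,-1.8,0,0],[-1.2,-1.8,0,0],[-1.2,-1.8,0,0]]'
python3 -m crank '[[-1.2,-1.8,0,0],[-0.9,-1.3,0,0],[-0.6,-0.8,0,0],[-0.3,-0.4,0,0],[0,0,0,0],[0,0,0,0],[0,0,0,0],[0,0,0,0]]'
python3 go.py .658 -.060 .325 -70
python3 - <<'E'
from h import *
shot('scene','s8',(170,90,370,240),4)
shot('top','t8',(200,150,330,250),6)
E
```

```text
time: 12.27
tool_pos: [0.629, -0.1021, 0.3257]
tool_rot: [-0.0, 0.82, -0.573, -0.001]
contact_force: [0.4, -1.2, -6.9]
gripper_width: 0.092
time: 12.93
tool_pos: [0.6582, -0.0618, 0.3264]
tool_rot: [0.0, 0.819, -0.573, 0.0]
contact_force: [0.4, -0.1, -6.8]
gripper_width: 0.092
t12.93 pos [ 0.6582 -0.0618  0.3264] yaw -69.99 z [ 0.    -0.001 -1.   ] F [ 0.38 -0.14 -6.85] M [-0.13  0.13 -0.04] g 0.092
tool-frame cm [-0.18 -0.05  0.14]
turn units 0.0
```

View pics/s8.png

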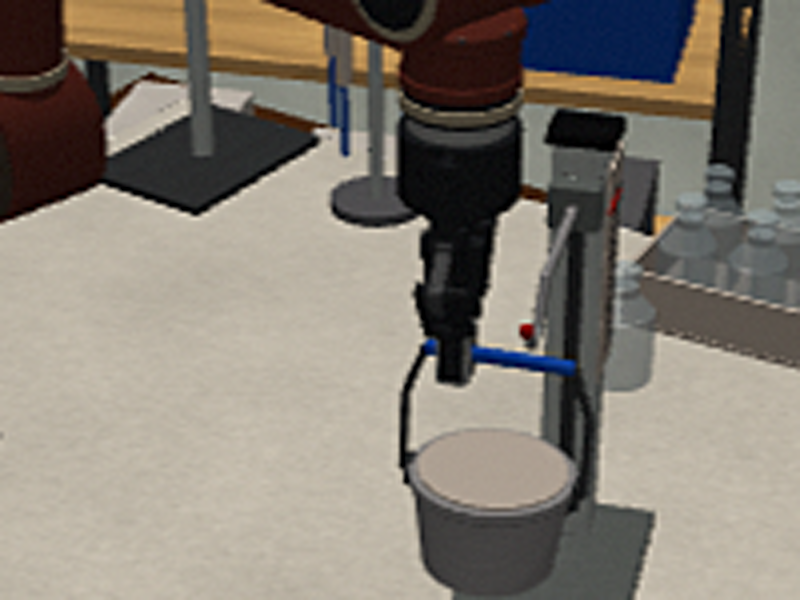

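View pics/t8.png

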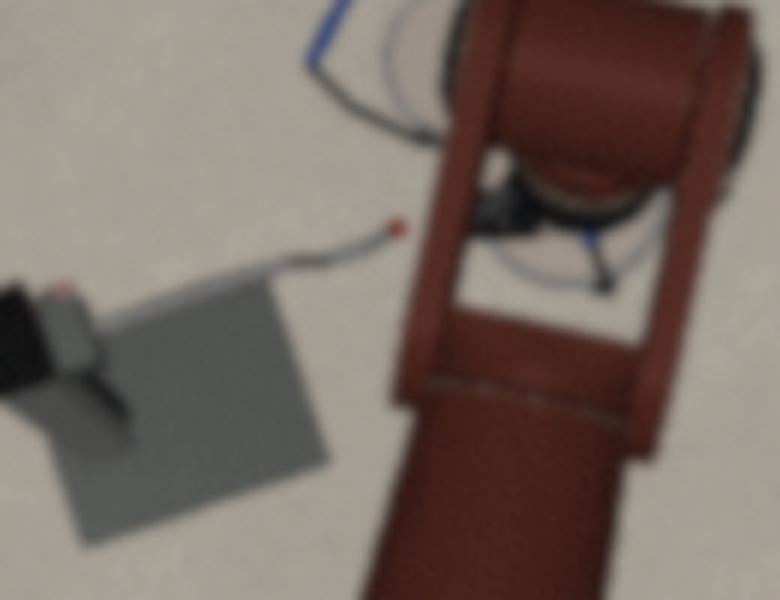

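The bar, from (426,346) to (575,369) in the scene crop, lies in front of the red hook tip at (527,331). The pail is level. I check the bar's middle numerically.

```bash
python3 - <<'E'
from h import *
c=lambda x,y:((x+.5)/4-.5+170,(y+.5)/4-.5+90)
z=.3451
a,b=atz('s8',*c(426,346),z),atz('s8',*c(575,369),z); d=b-a
print(a,b,np.linalg.norm(d),np.degrees(np.arctan2(d[1],d[0])))
t=.0
X=np.array([-.342,.940,0]);Y=np.array([-.940,-.342,0])
m=(a+b)/2; print('mid',m,'pred',np.array([.6582,-.0618,z])-.028*Y)
tip=np.array([.6532,.0344,.312]); seat=tip+.03*X
for n,q in(('mid',m),('a',a),('b',b),('tcp',np.array([.6582,-.0618,z]))): print(n,'in seat frame mm',1000*(q-seat)@X,1000*(q-seat)@Y)
# tip again
ct=lambda x,y:((x+.5)/6-.5+200,(y+.5)/6-.5+150)
print(tri(ray('t8',*ct(397,228)),ray('s8',*c(527,331))))
E
```

```text
[ 0.6396867  -0.06698968  0.3451    ] [ 0.73186259 -0.03766893  0.3451    ] 0.09672694657427656 17.645640495774554
mid [ 0.68577464 -0.0523293   0.3451    ] pred [ 0.68452  -0.052224  0.3451  ]
mid in seat frame mm -122.68299125679475 -0.9587442858428668
a in seat frame mm -120.70166592755461 47.3777751248961
b in seat frame mm -124.66431658603489 -49.29526369658184
tcp in seat frame mm -122.15491999999999 28.20039999999995
(array([0.65320263, 0.03395308, 0.31271866]), np.float64(0.0006839697944473676))
```

```bash
python3 -m crank '[[-0.2,0,0,0],[-0.4,0,0,0],[-0.6,0,0,0],[-0.8,0,0,0],[-0.8,0,0,0],[-0.8,0,0,0],[-0.8,0,0,0],[-0.8,0,0,0],[-0.8,0,0,0],[-0.8,0,0,0]]'
python3 go.py
python3 -m crank '[[-0.8,0,0,0],[-0.8,0,0,0],[-0.8,0,0,0],[-0.8,0,0,0],[-0.8,0,0,0],[-0.6,0,0,0],[-0.4,0,0,0],[-0.2,0,0,0],[0,0,0,0],[0,0,0,0]]'
python3 go.py
python3 -m crank '[[0,0,0,0],[0,0,0,0],[0,0,0,0],[0,0,0,0],[0,0,0,0],[0,0,0,0],[0,0,0,0],[0,0,0,0],[0,0,0,0],[0,0,0,0]]'
python3 go.py .617 .053 .326 -70
python3 - <<'E'
from h import *
shot('scene','s9',(210,90,370,240),5)
shot('top','t9',(180,150,310,250),6)
E
```

```text
time: 13.87
tool_pos: [0.6349, 0.0039, 0.3264]
tool_rot: [0.0, 0.82, -0.573, 0.0]
contact_force: [-0.2, -0.4, -6.6]
gripper_width: 0.093
t13.87 pos [0.6349 0.0039 0.3264] yaw -69.90 z [ 0. -0. -1.] F [-0.17 -0.44 -6.61] M [-0.12  0.19  0.02] g 0.093
time: 14.7
tool_pos: [0.6173, 0.0518, 0.3263]
tool_rot: [0.0, 0.82, -0.573, 0.0]
contact_force: [-0.1, 0.0, -7.6]
gripper_width: 0.092
t14.70 pos [0.6173 0.0518 0.3263] yaw -69.92 z [ 0. -0. -1.] F [-0.14  0.02 -7.56] M [-0.03  0.18 -0.  ] g 0.092
time: 15.53
tool_pos: [0.6173, 0.0519, 0.3263]
tool_rot: [-0.0, 0.82, -0.573, 0.0]
contact_force: [-0.3, -0.3, -7.9]
gripper_width: 0.092
t15.53 pos [0.6173 0.0519 0.3263] yaw -69.91 z [ 0. -0. -1.] F [-0.35 -0.28 -7.94] M [-0.08  0.11  0.04] g 0.092
tool-frame cm [-0.12 -0.01  0.03]
turn units 0.01
```

View pics/s9.png

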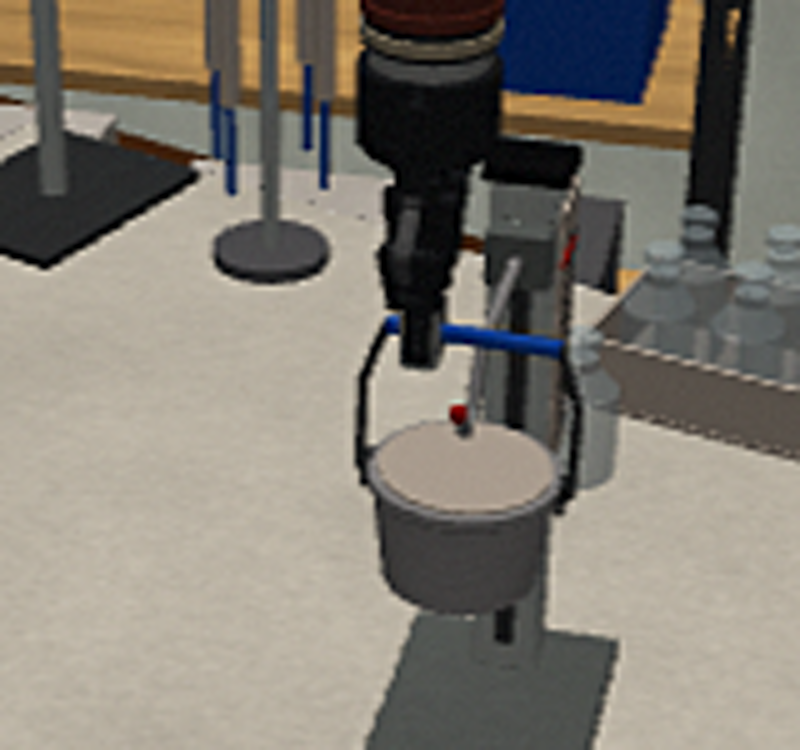

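View pics/t9.png

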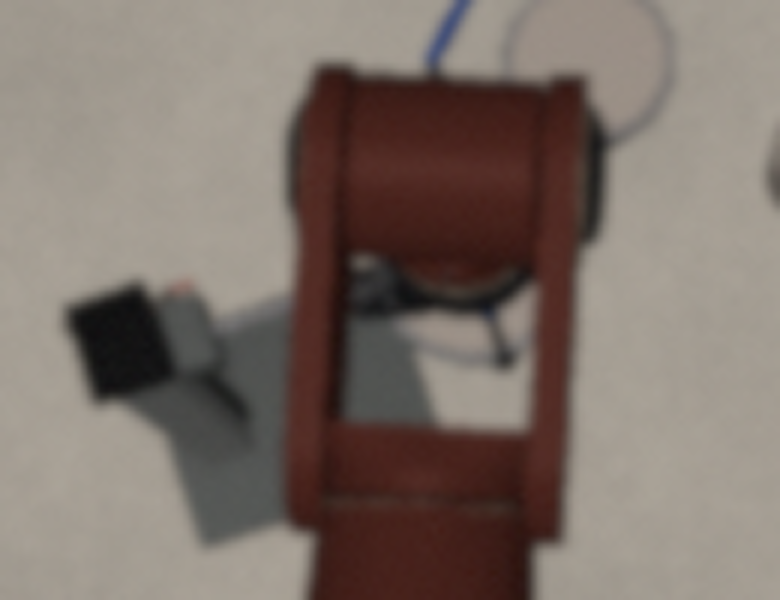

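The hook's red tip, at (458,413) in the crop, shows through the bail window, and the bar is above the hook rod. I average the force for the weight, then lower.

```bash
cat > favg.py <<'E'
from h import *
import sys
F=[];M=[]
for i in range(int(sys.argv[1])):
    manip.grab_frame("top"); s=manip.state(); F.append(s["contact_force"]);M.append(s["ft_torque"])
F=np.array(F);M=np.array(M); n=len(F)**.5
print('t%.2f'%s["time"],'F',F.mean(0).round(2),'+-',(F.std(0)/n).round(2),'M',M.mean(0).round(3),'z',s["tool_pos"][2].round(4))
E
python3 favg.py 20
python3 -m crank '[[-0.1,0,0.1,0],[0,0,0.2,0],[0,0,0.4,0],[0,0,0.4,0],[0,0,0.4,0],[0,0,0.4,0],[0,0,0.4,0],[0,0,0.4,0],[0,0,0.4,0],[0,0,0.2,0]]'
python3 -m crank '[[0,0,0.15,0],[0,0,0.15,0],[0,0,0.15,0],[0,0,0.15,0],[0,0,0.1,0]]'
python3 favg.py 6
```

```text
t16.63 F [ 0.11  0.03 -7.14] +- [0.11 0.13 0.14] M [-0.072  0.172  0.009] z 0.3263
time: 17.47
tool_pos: [0.6167, 0.0528, 0.2923]
tool_rot: [0.0, 0.82, -0.573, -0.0]
contact_force: [0.4, -0.8, -8.0]
gripper_width: 0.092
time: 17.88
tool_pos: [0.617, 0.0528, 0.2863]
tool_rot: [-0.0, 0.82, -0.573, 0.0]
contact_force: [-0.4, -0.0, -7.4]
gripper_width: 0.094
t18.18 F [-0.16  0.19 -7.17] +- [0.1  0.13 0.19] M [-0.061  0.165  0.004] z 0.2865
```

```bash
python3 -m crank '[[0,0,0.1,0],[0,0,0.15,0],[0,0,0.15,0],[0,0,0.15,0],[0,0,0.15,0],[0,0,0.15,0],[0,0,0.15,0],[0,0,0.15,0],[0,0,0.15,0],[0,0,0.1,0]]'
python3 go.py
python3 favg.py 8
python3 - <<'E'
from h import *
shot('scene','s10',(210,90,370,240),5)
E
```

```text
time: 19.02
tool_pos: [0.6169, 0.0528, 0.2722]
tool_rot: [0.0, 0.82, -0.573, -0.0]
contact_force: [-0.1, -0.2, -6.9]
gripper_width: 0.094
t19.02 pos [0.6169 0.0528 0.2722] yaw -69.92 z [-0. -0. -1.] F [-0.11 -0.23 -6.86] M [-0.02  0.11  0.04] g 0.094
t19.42 F [ 0.1   0.18 -7.06] +- [0.24 0.15 0.13] M [-0.052  0.206  0.023] z 0.2724
```

View pics/s10.png

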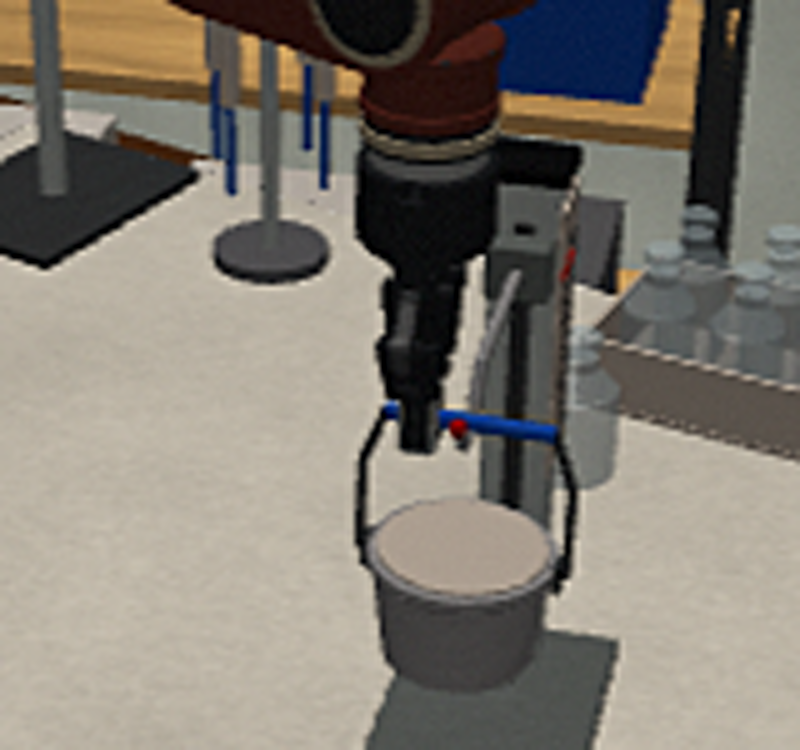

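The hook tip has sunk from (458,413) to (458,427), about 8 mm, with the bar bearing on it. I keep lowering slowly at about 18 mm/s.

```bash
python3 -m crank '[[0,0,0.05,0],[0,0,0.1,0],[0,0,0.15,0],[0,0,0.15,0],[0,0,0.15,0],[0,0,0.15,0],[0,0,0.15,0],[0,0,0.15,0],[0,0,0.15,0],[0,0,0.15,0]]'
python3 -m crank '[[0,0,0.15,0],[0,0,0.15,0],[0,0,0.15,0],[0,0,0.15,0],[0,0,0.15,0],[0,0,0.15,0],[0,0,0.15,0],[0,0,0.15,0],[0,0,0.15,0],[0,0,0.15,0]]'
python3 -m crank '[[0,0,0.15,0],[0,0,0.15,0],[0,0,0.15,0],[0,0,0.15,0],[0,0,0.15,0],[0,0,0.1,0],[0,0,0.05,0],[0,0,0,0],[0,0,0,0]]'
python3 favg.py 12
python3 - <<'E'
from h import *
shot('scene','s11',(210,90,370,240),5)
E
```

```text
time: 20.3
tool_pos: [0.617, 0.0528, 0.2588]
tool_rot: [-0.0, 0.82, -0.573, 0.0]
contact_force: [-0.9, 0.8, -5.4]
gripper_width: 0.092
time: 21.13
tool_pos: [0.617, 0.0528, 0.2438]
tool_rot: [-0.0, 0.82, -0.573, 0.0]
contact_force: [0.2, -0.5, -4.6]
gripper_width: 0.097
time: 21.88
tool_pos: [0.617, 0.0528, 0.2349]
tool_rot: [-0.0, 0.82, -0.573, 0.0]
contact_force: [0.3, 0.4, -4.5]
gripper_width: 0.094
t22.48 F [-0.39 -0.22 -3.76] +- [0.13 0.13 0.17] M [-0.063  0.194  0.003] z 0.2349
```

View pics/s11.png

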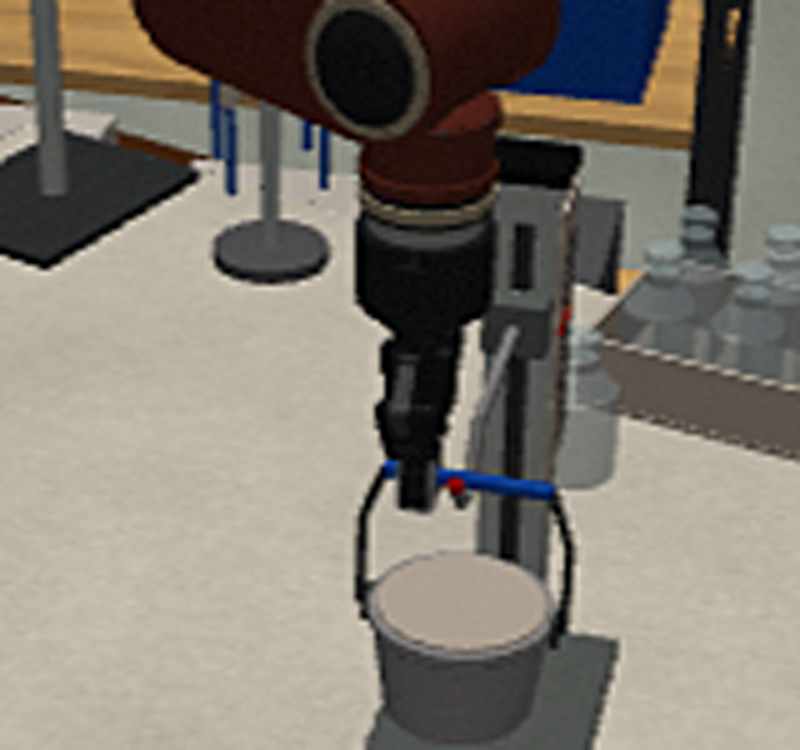

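The force is -3.8 N at 46 mm of hook travel, which fits 72 N/m and a weight of 7.14 N. Balance should come near TCP z = 0.183. I lower 44 mm more.

```bash
python3 -m crank '[[0,0,0.05,0],[0,0,0.1,0],[0,0,0.15,0],[0,0,0.15,0],[0,0,0.15,0],[0,0,0.15,0],[0,0,0.15,0],[0,0,0.15,0],[0,0,0.15,0],[0,0,0.15,0]]'
python3 -m crank '[[0,0,0.15,0],[0,0,0.15,0],[0,0,0.15,0],[0,0,0.15,0],[0,0,0.15,0],[0,0,0.15,0],[0,0,0.15,0],[0,0,0.15,0],[0,0,0.15,0],[0,0,0.15,0]]'
python3 -m crank '[[0,0,0.15,0],[0,0,0.15,0],[0,0,0.15,0],[0,0,0.15,0],[0,0,0.15,0],[0,0,0.15,0],[0,0,0.15,0],[0,0,0.1,0],[0,0,0.05,0],[0,0,0,0]]'
python3 favg.py 40
```

```text
time: 23.37
tool_pos: [0.617, 0.0528, 0.2213]
tool_rot: [-0.0, 0.82, -0.573, 0.0]
contact_force: [-1.6, -0.7, -2.3]
gripper_width: 0.092
time: 24.2
tool_pos: [0.617, 0.0528, 0.2063]
tool_rot: [-0.0, 0.82, -0.573, 0.0]
contact_force: [-1.6, 0.5, -2.3]
gripper_width: 0.095
time: 25.03
tool_pos: [0.617, 0.0528, 0.1942]
tool_rot: [-0.0, 0.82, -0.573, 0.0]
contact_force: [-1.8, 0.1, -0.6]
gripper_width: 0.096
t27.03 F [-1.11 -0.48 -0.89] +- [0.07 0.07 0.08] M [-0.093  0.21  -0.006] z 0.1943
```

```bash
python3 -m crank '[[0,0,0.05,0],[0,0,0.1,0],[0,0,0.15,0],[0,0,0.15,0],[0,0,0.15,0],[0,0,0.1,0],[0,0,0.1,0],[0,0,0.05,0],[0,0,0,0]]'
python3 favg.py 40
python3 - <<'E'
from h import *
shot('scene','s12',(210,120,370,270),5)
E
```

```text
time: 27.78
tool_pos: [0.6169, 0.0528, 0.1857]
tool_rot: [0.0, 0.82, -0.573, -0.0]
contact_force: [-0.5, -0.5, -0.2]
gripper_width: 0.093
t29.78 F [-1.07 -0.5  -0.46] +- [0.07 0.08 0.08] M [-0.109  0.189 -0.007] z 0.1858
```

View pics/s12.png

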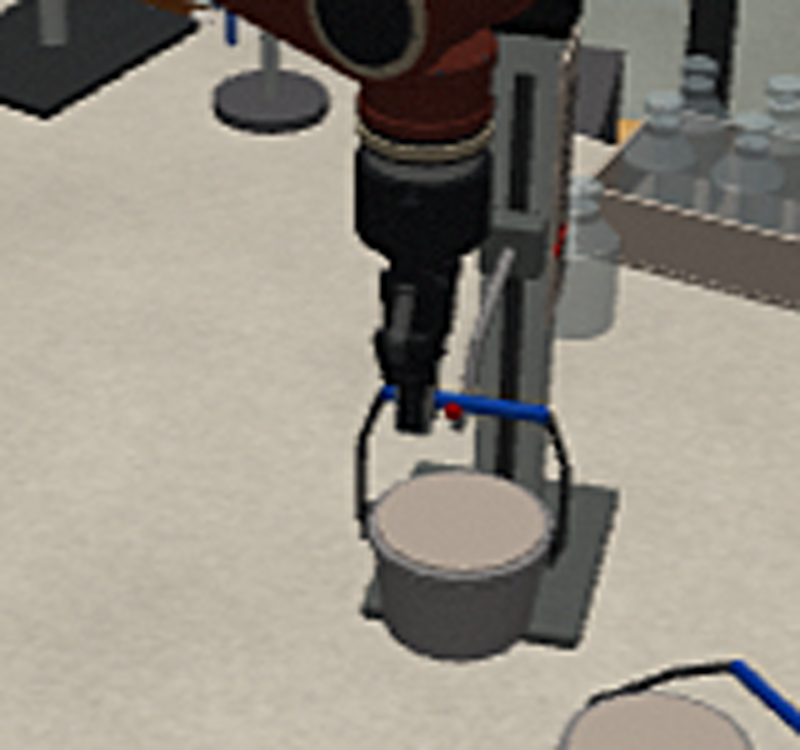

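```bash
python3 -m crank '[[0,0.02,0.05,0],[0,0.03,0.1,0],[0,0.03,0.15,0],[0,0.02,0.1,0],[0,0,0.05,0],[0,0,0,0],[0,0,0,0]]'
python3 favg.py 50
```

```text
time: 30.42
tool_pos: [0.6166, 0.0527, 0.1817]
tool_rot: [-0.001, 0.82, -0.573, 0.001]
contact_force: [3.1, 1.0, 0.5]
gripper_width: 0.093
t32.92 F [ 3.52  1.29 -0.17] +- [0.08 0.07 0.07] M [ 0.181 -0.576 -0.006] z 0.1813
```

```bash
python3 -m crank '[[0,-0.03,0,0],[0,-0.03,0.05,0],[0,-0.02,0.05,0],[0,0,0.05,0],[0,0,0,0],[0,0,0,0]]'
python3 favg.py 60
```

```text
time: 33.42
tool_pos: [0.6163, 0.0526, 0.1794]
tool_rot: [0.001, 0.82, -0.573, -0.001]
contact_force: [-0.8, -0.2, 0.6]
gripper_width: 0.089
t36.42 F [-2.78 -1.37 -0.03] +- [0.14 0.07 0.07] M [-0.224  0.449 -0.004] z 0.1799
```

```bash
python3 -m crank '[[0,0.03,0,0],[0,0.02,0,0],[0,0,0,0],[0,0,0,0]]'
python3 favg.py 30
```

```text
time: 36.75
tool_pos: [0.6167, 0.0527, 0.1801]
tool_rot: [-0.0, 0.82, -0.573, 0.0]
contact_force: [-0.0, 0.3, 0.3]
gripper_width: 0.095
t38.25 F [0.91 0.51 0.09] +- [0.16 0.14 0.1 ] M [ 0.093 -0.131  0.009] z 0.1799
```

```bash
python3 -m crank '[[0,-0.01,0,0],[0,0,0,0],[0,0,0,0]]'
python3 favg.py 25
```

```text
time: 38.5
tool_pos: [0.6164, 0.0526, 0.1798]
tool_rot: [-0.0, 0.82, -0.573, -0.0]
contact_force: [2.4, 1.1, 0.0]
gripper_width: 0.095
t39.75 F [1.94 1.11 0.11] +- [0.1  0.09 0.13] M [ 0.154 -0.321  0.012] z 0.1798
```

```bash
python3 -m crank '[[0,-0.03,0,0],[0,0,0,0],[0,0,0,0],[0,0,0,0]]'
python3 favg.py 20; python3 favg.py 20
```

```text
time: 40.08
tool_pos: [0.6165, 0.0527, 0.1796]
tool_rot: [0.0, 0.82, -0.573, -0.0]
contact_force: [1.1, 0.4, -0.2]
gripper_width: 0.094
t41.08 F [0.2  0.06 0.11] +- [0.12 0.14 0.1 ] M [ 0.051 -0.054  0.005] z 0.1797
t42.08 F [-0.16 -0.04 -0.11] +- [0.12 0.09 0.12] M [0.009 0.068 0.002] z 0.1798
```

All force components are within about 0.2 N of zero, so the balance carries the whole weight. I open the fingers a little.

```bash
python3 -m crank '[[0,0,0,0],[0,0,0,0],[0,0,0,0],[0,0,0,0],[0,0,0,0],[0,0,0,0]]' 0.3
python3 go.py
python3 - <<'E'
from h import *
shot('scene','s13',(210,120,370,270),5)
E
```

```text
time: 42.58
tool_pos: [0.6167, 0.0527, 0.1798]
tool_rot: [-0.0, 0.82, -0.573, 0.0]
contact_force: [0.6, 0.5, 0.8]
gripper_width: 0.298
t42.58 pos [0.6167 0.0527 0.1798] yaw -69.91 z [ 0.  0. -1.] F [0.6  0.48 0.81] M [ 0.01  0.02 -0.02] g 0.298
```

View pics/s13.png

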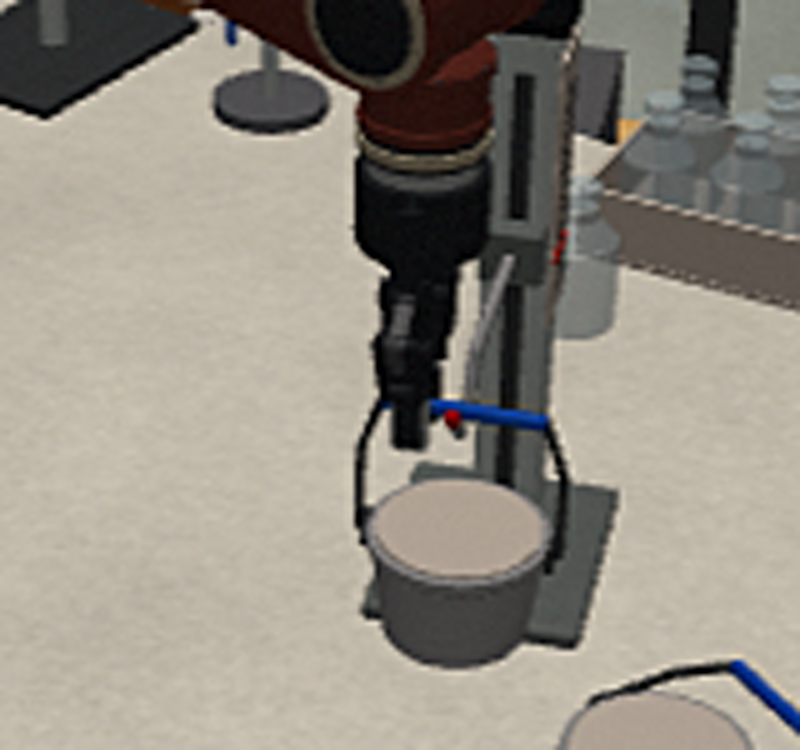

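The pail hangs from the hook and stays level after release. I back straight up slowly.

```bash
python3 -m crank '[[0,0,-0.1,0],[0,0,-0.2,0],[0,0,-0.3,0],[0,0,-0.3,0],[0,0,-0.3,0],[0,0,-0.4,0],[0,0,-0.4,0],[0,0,-0.5,0],[0,0,-0.5,0],[0,0,-0.5,0]]'
python3 -m crank '[[0,0,-0.5,0],[0,0,-1,0],[0,0,-1,0],[0,0,-1,0],[0,0,-1.5,0],[0,0,-1.5,0],[0,0,-1.5,0],[0,0,-1.5,0],[0,0,-1,0],[0,0,-0.5,0]]'
python3 -m crank '[[0,1,-0.5,0],[0,2,0,0],[0,2,0,0],[0,2,0,0],[0,2,0,0],[0,2,0,0],[0,1,0,0],[0,0,0,0],[0,0,0,0],[0,0,0,0]]'
python3 go.py
python3 - <<'E'
from h import *
shot('scene','s14',(210,120,370,270),5)
shot('top','t14',(180,150,310,250),6)
E
```

```text
time: 43.47
tool_pos: [0.6168, 0.0527, 0.2155]
tool_rot: [-0.0, 0.82, -0.573, 0.0]
contact_force: [-0.6, -0.7, -0.1]
gripper_width: 0.299
time: 44.3
tool_pos: [0.6174, 0.0527, 0.3279]
tool_rot: [-0.001, 0.82, -0.573, 0.002]
contact_force: [0.2, -0.3, 0.7]
gripper_width: 0.3
time: 45.13
tool_pos: [0.5043, 0.0117, 0.3296]
tool_rot: [-0.0, 0.82, -0.573, -0.0]
contact_force: [-0.1, 0.4, -0.9]
gripper_width: 0.298
t45.13 pos [0.5043 0.0117 0.3296] yaw -69.91 z [-0.  0. -1.] F [-0.13  0.35 -0.93] M [-0.06  0.01  0.03] g 0.298
```

View pics/s14.png

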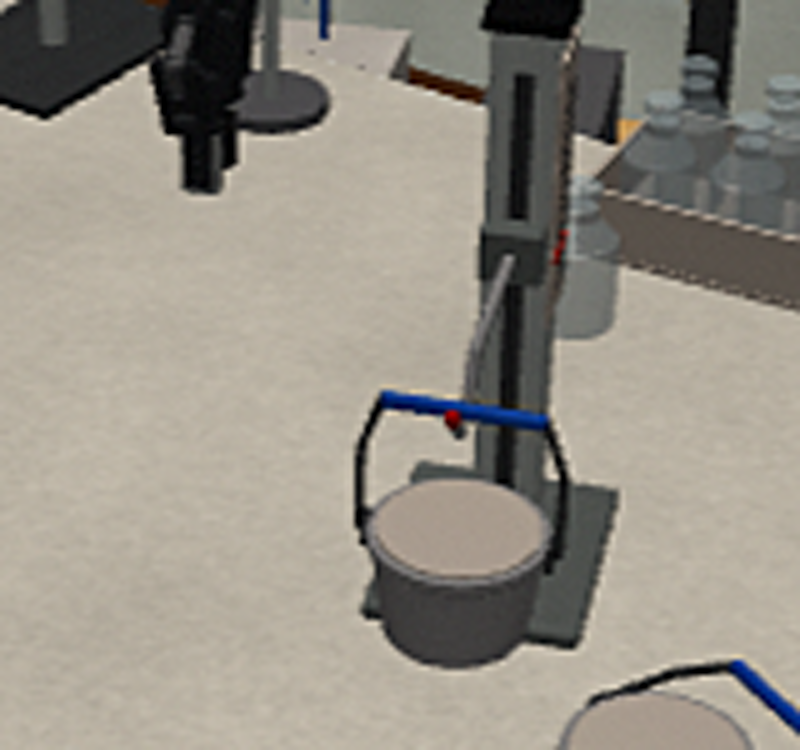

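View pics/t14.png

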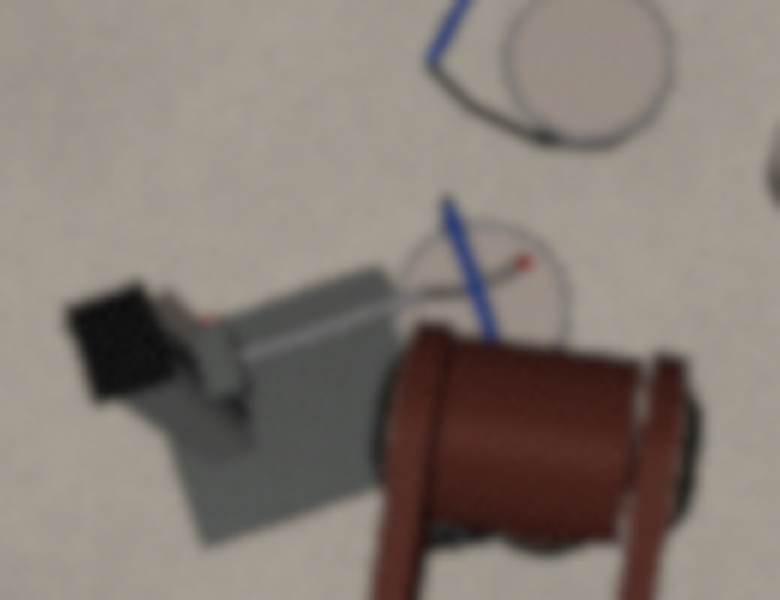

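The pail hangs from the hook and the arm is clear. The bar runs from (382,398) to (549,422) in the scene crop, and the red tip is at (453,420). I verify the seat offset and stillness.

```bash
python3 -m crank '[[0,0,0,0],[0,0,0,0],[0,0,0,0],[0,0,0,0],[0,0,0,0],[0,0,0,0],[0,0,0,0],[0,0,0,0],[0,0,0,0],[0,0,0,0]]'
python3 - <<'E'
from h import *
shot('scene','s15'); shot('scene','s16'); 
for i in range(4): manip.grab_frame('top')
shot('scene','s17')
g=[np.load('pics/%s.npz'%n)['img'].astype(int) for n in('s14','s15','s16','s17')]
for k in g[:3]: print('diff',np.abs(k-g[3])[190:260,270:330].mean().round(2))
for a in(0,1,2): print('shift',cv2.phaseCorrelate(np.float32(g[a][195:260,278:328].mean(2)),np.float32(g[3][195:260,278:328].mean(2))))
c=lambda x,y:((x+.5)/5-.5+210,(y+.5)/5-.5+120); ct=lambda x,y:((x+.5)/6-.5+180,(y+.5)/6-.5+150)
X=np.array([-.342,.940,0]);Y=np.array([-.940,-.342,0])
tip,e=tri(ray('t14',*ct(523,263)),ray('s14',*c(453,420))); print('tip',tip,e)
far,e=tri(ray('t14',*ct(448,203)),ray('s14',*c(549,422))); print('far end',far,e)
z=far[2]; a,b=atz('s14',*c(382,398),z),atz('s14',*c(549,422),z); m=(a+b)/2
print('bar',a,b,np.linalg.norm(a-b)); seat=tip+.03*X
print('mid rel seat mm',1000*(m-seat)@X,1000*(m-seat)@Y, 'z',1000*(z-(tip[2]-.0135)))
print('far-end based mid',1000*(far+.048*Y-seat)@X,1000*(far+.048*Y-seat)@Y)
E
```

```text
time: 46.07
tool_pos: [0.504, 0.0115, 0.3299]
tool_rot: [-0.0, 0.82, -0.573, 0.0]
contact_force: [1.1, 0.8, -0.0]
gripper_width: 0.301
diff 1.24
diff 1.26
diff 1.25
shift ((-0.0003875913692539257, 0.02126908323963761), 0.9955557447009616)
shift ((0.002364718263326182, 0.007048161841055389), 0.9936120020680957)
shift ((0.013383949780770621, -0.0042307907722403115), 1.0015136222044627)
tip [0.65315421 0.0339765  0.21242038] 0.0006988787340445262
far end [0.68984936 0.07846978 0.20069237] 0.0007750164402972342
bar [0.59852368 0.04613791 0.20069237] [0.69009798 0.07880084 0.20069237] 0.09722509633794535
mid rel seat mm -0.20917532581056497 -1.4317858724417243 z 1.7719942003726619
far-end based mid -0.7429757699018961 -1.683070357326869
```

Seated within about 2 mm and still. The hook is down about 100 mm. I hand the job in.

```bash
python3 -c "
from plant import manip
print(manip.job_done()); print(manip.state()['time'])"
```

```text
the job is handed in; nothing more can be done
None
the job is handed in; nothing more can be done
```

The pail is hanging level and still from the hook, and the robot is clear of it. I handed the job in at about 46 s of the 72 s allowed; no verdict is reported.

**What I did:** I gripped the nearest pail's bail 28 mm from the bar's middle. I swung the bail upright with the pail still standing on the bench. I then carried the pail to the balance, passed the hook through the bail and lowered at about 18 mm/s. I let go only when all the force components read within about 0.2 N of zero.

**Last checks:**
- **Position:** the bar's middle is within about 2 mm of the hook seat along, across and in height.
- **Load:** the hook is down about 100 mm, which fits the measured weight of about 7.1 N and stays under the 120 mm limit.
- **Clearance:** the pail's underside is about 48 mm off the bench.
- **Stillness:** four pictures over about 1.3 s showed no movement beyond 0.03 pixel.

**Not checked or off:**
- Just before release, sideways force on the bar drifted up to about 3.7 N either way. I nudged it back to near zero before opening the fingers.
- The hook's speed could not be read directly, so that limit rests on the slow lowering and the balanced release.
- I did not re-measure the bottles' positions at the end.

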